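# Slide the second breakfast board out over the worktop edge to match the first

## Robot

A 6-joint arm with a two-finger parallel gripper is mounted at the origin on a cart in front of the work surface, level with it; the furniture and walls round the work are solid. World frame = base frame: x ahead of the robot, y to its left, z up, the work surface at z = 0. Lengths are in m, angles in degrees, forces in N, time in s.
With the tool pointing down it reaches from about 0.25 to 0.725 m from the base axis. Payload 9.7 kg.
Tool frame: the origin (TCP) lies where the fingers leave the gripper's body, on its centre line; the fingertips stand 73 mm ahead of it and the grasp point (between the pads) lies 54 mm ahead of it; z points along the fingers, y is the line along which they close (so a half turn about z gives the same grasp; the last joint's range is limited). The gripper opens to 85 mm and grips with 20 to 120 N. Pads are 22 mm wide; open, the fingers measure 114 mm over their backs; the gripper's body (76 mm by 85 mm) begins 54 mm behind the grasp point. The pads swing forward as they close: fully open they stand 13 mm farther back than shut.
Start: joints at [-69.442, 4.979, 10.078, 95.1, 0, 90], TCP at [0.193, -0.515, 0.304] pointing down, gripper open.
Joint ranges: [-179.16, 179.16], [-48.56, 103.87], [-65.8, 70.77], [-126.05, 130.52], [-82.76, 87.17], [-180, 180]. Speed limits (degrees/s): [127.2, 127.2, 147.25, 180, 180, 180].

## Interface

Orientations are given as [roll, pitch, yaw] about the fixed x, y, z axes, in that order (R = Rz(yaw) Ry(pitch) Rx(roll)).
In Python, from workcell import sensors, imaging, bot gives the robot as it stands.
- The arm moves only by the tool apply_moves, never from a script. Its argument "rows" is a list of rows, each a list of 3 entries, a list of its own where there are three numbers: the shift along the tool's x, y, z in units of 10 cm (1.0 is 10 cm), then the turn, a rotation vector about the tool's x, y, z in units of 30 degrees (1.0 is 30 degrees), then the opening, from 0 (shut) to 1 (fully open). A call has 1 to 20 rows; each row is the pose to reach, as a shift and turn from the pose commanded when the call began, along the tool's axes at that moment; what a row does not reach only later rows make up. A row lasts 1/10 s, in which the tool goes at most 50 mm and 8.59 degrees, less where a joint would pass 70% of its speed; a pose out of reach is approached as far as the arm can. A call with a number of a shift or a turn outside -1 to 1 is refused whole. A call with a gripper value outside its range is refused whole. The fingers move at their own pace and stop on an object; "force" is the grip in N (left out, the last holds). Time passes only in rows, so rows that repeat a pose let the fingers close. It gives the time, the measured TCP pose, the force, the opening and the grip force at its end, in the units of the state.
- sensors.get_obs(): the state, without advancing time (a new reading comes with each control period).
- imaging.camera(name): name is "scene" or "top" or "wrist"; returns (picture, depth): 400x640x3 uint8, red, green, blue; 400x640 float32, m along the optical axis (not along the pixel's ray), 0 where there is no reading.
- imaging.get_calibration(name): a dict with "intrinsics" (3x3 intrinsics, pixels), "world_from_camera" (4x4, takes a point from camera to world coordinates). Camera axes: x right, y down, z forward; pixel columns grow to the right and rows downward; lengths in m; the calibration is good to about 2 mm. A picture is of the moment at which its call begins: read the wrist's pose just before it. get_calibration takes no time and is no camera call; for the wrist camera it gives the pose at the moment of the call.
- bot.job_done(): hands the job in; it is judged then, once.
The state is a dict: "time": time; "q": joint angles; "qd": joint speeds; "joint_efforts": joint torques, N m; "ee_pos": TCP position; "tcp_rot": TCP orientation; "wrist_force": force on the tool from outside, world axes, zero at the start; "torque": the same for the moment, N m; "opening": finger opening in m; "grasp_force": force on a finger pad.
Only numpy, scipy, OpenCV 4.12 (cv2) and the standard library are available. Lean on these libraries where they do the work, as an engineer would, in place of code of your own. Each camera call takes 0.05 s, during which the arm holds its last target. There are 200 camera calls.

## Task

Two laden wooden breakfast boards are to be carried off as a pair; the right-hand one is ready, square to the worktop's front edge (the robot's side) with its handle hanging out over it. With the fingertips only, slide the left-hand board flat along the worktop until its handle overhangs the edge just as far, level with the other board and square to the edge. Do not touch its handle, lift it, or touch the jar and cup on it, which must ride along standing; leave the ready board and the tumbler where they are, and finish clear of everything.

Things in the scene. Friction and masses are not known exactly. Their poses are not given: they have to be found in the camera images.
- board: The left-hand board, to be slid. Loose, wooden, paddle-shaped, 18 mm thick, about 0.6 kg. Wide part 200 mm (its x) by 190 mm (its y), corner radius 22 mm; handle 110 mm long, 38 mm wide, to its -x, so roughly towards the robot. Origin: centre of the wide part's underside; z up. Starts turned up to 0.5 rad, wholly on the worktop. Its far end (+x) is a straight upright face.
- board_far_end (a point): Middle of the left-hand board's far end face (the one away from the handle), half-way up, 9 mm above the worktop; 100 mm to +x of the board's origin, 310 mm from the tip of its handle. Axes as the board's. At least 75 mm of bare board lies between this end and the jar and cup.
- board_handle (a point): Centre of the left-hand board's handle, half-way up its thickness, 155 mm to -x of the board's origin. Not to be touched.
- ready_board_far_end (a point): Middle of the far end face, half-way up, of the right-hand board: an equal board, loose, laden alike, already lying square to the edge (its axes are the world's) with 45 to 109 mm of its handle past the edge. It is the pattern: when the boards are level, both far ends have the same world x. Its own centre lies 100 mm to -x of this point.
- worktop_front (a point): Point on the worktop's top (z = 0), 50 mm in from its front edge: the edge lies 50 mm to -x of this point, is straight and runs along the world's y; beyond it there is nothing under the board. Axes as the world's.
- jar: Glass preserving jar with a closed clip lid, 96 mm across (110 mm with the clip), 124 mm high, about 0.4 kg, standing loose on the handle half of the left-hand board's wide part, to one side. Origin: centre of its underside.
- cup: Small brown stoneware cup with an ear, 67 mm wide, 94 mm with the ear, 58 mm high, 0.14 kg, standing loose on the left-hand board beside the jar. Origin: centre of its underside, ear included (the bowl's axis lies 13 mm from it).
- tumbler: Clear glass tumbler, 76 mm across, 86 mm high, loose on the worktop 190 to 200 mm to the left (+y) of the left-hand board's start. Origin: centre of its underside.

How it is judged:
By the outcome, as a careful person would: the job done as asked, in the order asked, and still so for the second after the job is handed in, with the robot touching nothing.
It also fails if it takes over 54 s, if anything falls off the work surface, if the arm or the gripper's body presses on something with over 40 N, if the wrist force passes 120 N, or if a joint passes its speed limit or range.

## Working session

There is one attempt and no reset: what is moved stays moved. The work goes in short steps, Python scripts to look and compute and a tool call to move; the robot and the scene stay as the last step left them, time stands still between calls to the robot, and variables do not carry over. Pictures are saved under pics/ and viewed, at most 10 in all, crops included, and the job is handed in when it is done.

Besides the shell and the picture viewer there is one more tool, called after "Emit:" as a command line: name --argument value ..., lists and objects as JSON in quotes. apply_moves: Moves the arm, as the interface text tells. Its arguments: {"type":"object","properties":{"rows":{"type":"array"},"force":{"type":"number"}},"required":["rows"]}

```bash
mkdir -p pics; ls
python3 - <<'E'
from workcell import sensors, imaging, bot
import numpy as np, cv2
for n in ("scene","top"):
    p,d=imaging.camera(n); cv2.imwrite(f"pics/{n}0.png",p[:,:,::-1]); np.savez(f"{n}0.npz",p=p,d=d,**imaging.get_calibration(n))
    print(n,imaging.get_calibration(n))
print(sensors.get_obs())
E
```

```text
pics
scene {'intrinsics': array([[443.69343105,   0.        , 316.12316033],
       [  0.        , 443.69343105, 200.61094237],
       [  0.        ,   0.        ,   1.        ]]), 'world_from_camera': array([[ 0.8604979 , -0.31226219,  0.40253657,  0.03891876],
       [-0.50938551, -0.54031284,  0.66976746, -0.97256483],
       [ 0.00835262, -0.78137978, -0.62399989,  0.71165497],
       [ 0.        ,  0.        ,  0.        ,  1.        ]])}
top {'intrinsics': array([[470.43908952,   0.        , 309.64956362],
       [  0.        , 470.43908952, 191.62275895],
       [  0.        ,   0.        ,   1.        ]]), 'world_from_camera': array([[-0.0267754 , -0.98794146,  0.15249511,  0.29661284],
       [-0.99962345,  0.02737755,  0.00184986, -0.29275308],
       [-0.00600249, -0.15238816, -0.98830249,  1.03282809],
       [ 0.        ,  0.        ,  0.        ,  1.        ]])}
{'time': 0.1, 'q': array([-6.94416756e+01,  5.00700547e+00,  1.00393308e+01,  9.51001840e+01,
        8.93820533e-04,  9.00004217e+01]), 'qd': array([ 0.08353398, -0.10187319,  0.04899833, -0.03488146, -0.02183729,
        0.07769631]), 'joint_efforts': array([-1.46670089e-03, -5.21561837e+01,  4.65652442e+01,  1.59676076e-02,
       -7.00804799e-05, -9.50655703e-06]), 'ee_pos': array([ 0.19309809, -0.51485651,  0.30326599]), 'tcp_rot': array([-1.79932141e+02, -8.93320457e-04,  2.05579017e+01]), 'wrist_force': array([-0.58011242, -0.16090441, -0.57500301]), 'torque': array([-0.00610175, -0.01371515,  0.03544187]), 'grasp_force': 0.0, 'opening': 0.08517229744693178}
```

View pics/top0.png

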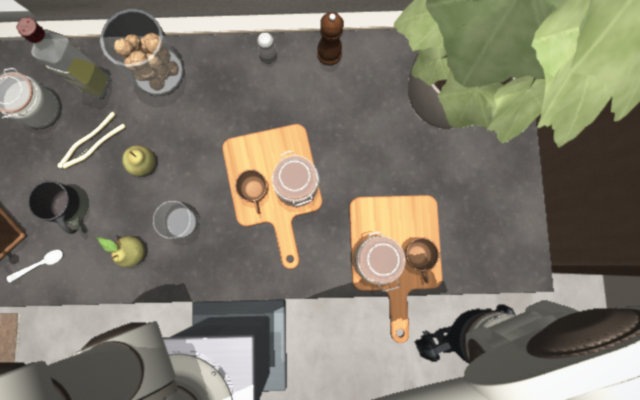

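View pics/scene0.png

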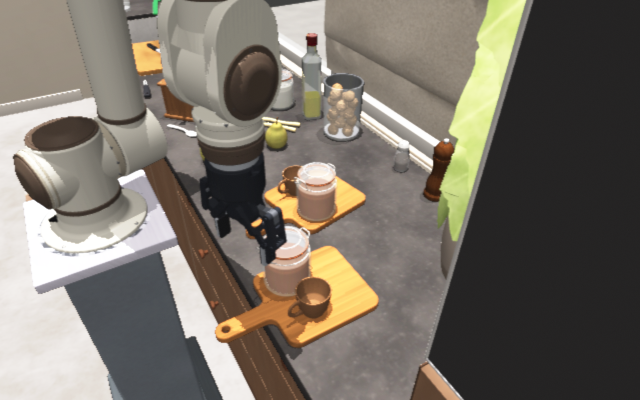

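```bash
cat > h.py <<'E'
import numpy as np, cv2
from scipy.optimize import least_squares
from workcell import sensors, imaging, bot
def cloud(d,K,T):
    v,u=np.mgrid[:d.shape[0],:d.shape[1]]
    P=np.stack([(u-K[0,2])/K[0,0]*d,(v-K[1,2])/K[1,1]*d,d],-1)
    return P@T[:3,:3].T+T[:3,3]
def ray(uv,K,T,z):
    r=np.c_[(uv[:,0]-K[0,2])/K[0,0],(uv[:,1]-K[1,2])/K[1,1],np.ones(len(uv))]@T[:3,:3].T
    return T[:3,3]+r*((z-T[2,3])/r[:,2])[:,None]
def sdf(p):  # board outline, board frame: rounded box + handle
    def box(q,h,r):
        a=np.abs(q)-np.array(h)+r
        return np.linalg.norm(np.maximum(a,0),axis=1)+np.minimum(a.max(1),0)-r
    return np.minimum(box(p,(.1,.095),.022), box(p-[-.145,0],(.065,.019),.019))
def fit(pts,x0):
    def f(x):
        c,s=np.cos(x[2]),np.sin(x[2]); return sdf((pts-x[:2])@np.array([[c,-s],[s,c]]))
    r=least_squares(f,x0,loss='cauchy',f_scale=.0015); e=np.abs(f(r.x))
    return r.x,(e<.003).mean(),np.median(e)
def boards(p,d,K,T,seeds):
    hsv=cv2.cvtColor(p,cv2.COLOR_RGB2HSV); P=cloud(d,K,T)
    m=((hsv[...,0]<25)&(hsv[...,1]>80)&(hsv[...,2]>90)&(abs(P[...,2]-.018)<.012)).astype(np.uint8)
    cs,_=cv2.findContours(m,cv2.RETR_EXTERNAL,cv2.CHAIN_APPROX_NONE)
    out=[]
    big=[c[:,0].astype(float) for c in cs if cv2.contourArea(c)>300]
    W=ray(np.vstack(big),K,T,.018)[:,:2]
    for s in seeds:
        pts=W[np.linalg.norm(W-np.array(s[:2])-[-.05,0],axis=1)<.19]
        out.append(fit(pts,s))
    return out
E
python3 - <<'E'
from h import *
np.set_printoptions(precision=4,suppress=True)
for n in("top","scene"):
    z=np.load(n+"0.npz"); p,d,K,T=z['p'],z['d'],z['intrinsics'],z['world_from_camera']
    if n=="top":
        s=ray(np.array([[272,175],[396,243.]]),K,T,.018); print(s)
        s=[[*s[0,:2],.2],[*s[1,:2],0]]
        P=cloud(d,K,T)
        print("tumbler etc",ray(np.array([[175,222.],[145,170],[330,50],[265,45],[430,80]]),K,T,.0))
        for lab,x,y in(("jar",295,180),("cup",252,187),("tumb",178,222)): print(lab,P[y,x])
        # edge: for some columns print x where z drops
        for u in(20,60,100,320,340,470,500,520):
            col=P[:,u]; ok=(abs(col[:,2])<.012); ok[:150]&=True
            r=np.where(ok)[0]; print(u,r.max(),col[r.max()])
    for b in boards(p,d,K,T,s): print(n,b)
E
```

```text
[[ 0.4924 -0.2092  0.018 ]
 [ 0.3366 -0.473   0.018 ]]
tumbler etc [[ 0.3965  0.0076  0.    ]
 [ 0.5152  0.0769  0.    ]
 [ 0.7883 -0.3471  0.    ]
 [ 0.8052 -0.1959  0.    ]
 [ 0.7082 -0.5747  0.    ]]
jar [ 0.4584 -0.2633  0.1366]
cup [ 0.4664 -0.1655  0.0211]
tumb [ 0.3953 -0.0021  0.0108]
20 306 [0.2248 0.3366 0.0024]
60 305 [ 0.2244  0.2521 -0.0003]
100 303 [ 0.2263  0.1665 -0.0011]
320 297 [ 0.2265 -0.3069 -0.0005]
340 297 [ 0.2253 -0.3499 -0.0018]
470 293 [ 0.2265 -0.6286  0.0008]
500 292 [ 0.2268 -0.6932  0.    ]
520 292 [ 0.2258 -0.7351  0.0022]
top (array([ 0.4949, -0.2079,  0.1945]), np.float64(0.6886446886446886), np.float64(0.0015754827893035787))
top (array([ 0.3401, -0.4703,  0.0013]), np.float64(0.6264204545454546), np.float64(0.0019020837910442342))
scene (array([ 0.493 , -0.2135,  0.2029]), np.float64(0.3987138263665595), np.float64(0.005313683399047198))
scene (array([ 0.3376, -0.474 ,  0.0004]), np.float64(0.6165703275529865), np.float64(0.0019321460546175492))
```

The top view shows the left board (wide part near pixel (272,175), handle tip (290,262)) and the ready board (396,243). The tumbler is at (178,222), well clear. The left board fits at (0.495, -0.208) with yaw 11.1°. It needs origin x = 0.340 and yaw 0. I'll push its far face with both open fingertips, so the first move is over to behind that face.

Emit:
apply_moves --rows '[[[0.5, -0.15, 0], [0, 0, 0.16], 1], [[1, -0.3, 0], [0, 0, 0.315], 1], [[1, -0.3, 0], [0, 0, 0.315], 1], [[1, -0.3, 0], [0, 0, 0.315], 1]]'

```text
time: 0.5
ee_pos: [0.2771, -0.451, 0.3037]
tcp_rot: [-180.0, 0.0, 11.3]
wrist_force: [-0.3, -0.7, 0.1]
opening: 0.0855
grasp_force: 0.0
```

Emit:
apply_moves --rows '[[[0.4, -0.18, 0], [0, 0, 0], 1], [[0.8, -0.355, 0], [0, 0, 0], 1], [[0.8, -0.355, 0], [0, 0, 0], 1]]'

```text
time: 0.8
ee_pos: [0.3499, -0.4003, 0.3035]
tcp_rot: [-180.0, -0.0, 11.3]
wrist_force: [-0.1, 0.5, -0.2]
opening: 0.0852
grasp_force: 0.0
```

Emit:
apply_moves --rows '[[[0.4, -0.18, 0], [0, 0, 0], 1], [[0.8, -0.355, 0], [0, 0, 0], 1], [[0.8, -0.355, 0], [0, 0, 0], 1]]'

```text
time: 1.1
ee_pos: [0.4215, -0.3503, 0.3032]
tcp_rot: [-180.0, -0.0, 11.3]
wrist_force: [-0.1, 0.5, 0.3]
opening: 0.0852
grasp_force: 0.0
```

Emit:
apply_moves --rows '[[[0.4, -0.18, 0], [0, 0, 0], 1], [[0.8, -0.355, 0], [0, 0, 0], 1], [[0.8, -0.355, 0], [0, 0, 0], 1]]'

```text
time: 1.4
ee_pos: [0.4931, -0.3002, 0.3029]
tcp_rot: [-179.9, 0.0, 11.3]
wrist_force: [-0.5, -0.6, -0.6]
opening: 0.0854
grasp_force: 0.0
```

Emit:
apply_moves --rows '[[[0.4, -0.18, 0], [0, 0, 0], 1], [[0.8, -0.355, 0], [0, 0, 0], 1], [[0.8, -0.355, 0], [0, 0, 0], 1]]'

```text
time: 1.7
ee_pos: [0.5648, -0.2502, 0.3025]
tcp_rot: [-179.9, 0.0, 11.2]
wrist_force: [-0.7, -0.3, -0.1]
opening: 0.0851
grasp_force: 0.0
```

Emit:
apply_moves --rows '[[[0.4, -0.18, 0], [0, 0, 0], 1], [[0.8, -0.355, 0], [0, 0, 0], 1], [[0.8, -0.355, 0], [0, 0, 0], 1], [[0.8, -0.355, 0], [0, 0, 0], 1]]'

```text
time: 2.1
ee_pos: [0.6341, -0.202, 0.303]
tcp_rot: [-180.0, 0.1, 11.1]
wrist_force: [0.2, 0.6, 0.3]
opening: 0.0853
grasp_force: 0.0
```

Run:
```python
from h import *
np.set_printoptions(precision=4,suppress=True)
o=sensors.get_obs(); C=imaging.get_calibration("wrist"); p,d=imaging.camera("wrist")
K,T=C['intrinsics'],C['world_from_camera']; print(o['ee_pos'],o['tcp_rot'],o['time'],T)
cv2.imwrite("pics/wrist1.png",p[:,:,::-1]); np.savez("wrist1.npz",p=p,d=d,K=K,T=T)
P=cloud(d,K,T); m=(d>0)&(P[...,2]>.19)&(d<.35)
Q=P[m]; print(m.sum(), Q.min(0) if m.any() else 0, np.percentile(Q[:,2],[0,1,5,20]) if m.any() else 0)
print(np.argwhere(m).min(0),np.argwhere(m).max(0))
print(boards(p,d,K,T,[[.495,-.208,.19]]))
```

```text
[ 0.6341 -0.202   0.303 ] [-179.9904    0.0985   11.1189] 2.1 [[ 0.1941 -0.9433 -0.2692  0.7015]
 [-0.981  -0.1867 -0.0529 -0.1877]
 [-0.0003  0.2743 -0.9616  0.3736]
 [ 0.      0.      0.      1.    ]]
54026 [ 0.609  -0.2749  0.244 ] [0.244  0.252  0.2686 0.2975]
[241   0] [399 639]
[(array([ 0.4979, -0.2057,  0.2002]), np.float64(0.6057866184448463), np.float64(0.0016460706158658855))]
```

View pics/wrist1.png

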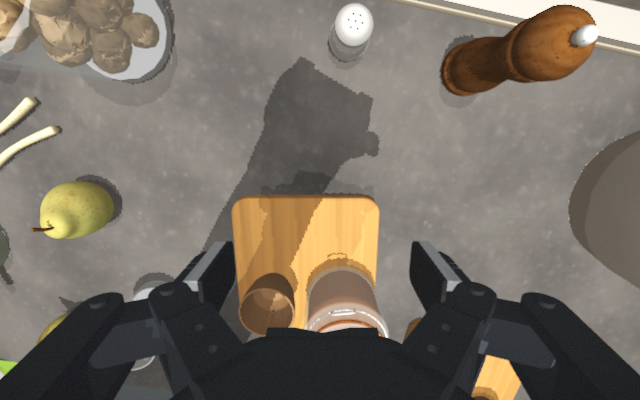

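The wrist view shows the board's far end at row 197, columns 233–380. The open fingers straddle it symmetrically, and the space behind it is bare. The open tips stand about 59 mm ahead of the TCP, so I'll lower it to TCP z = 0.066.

Emit:
apply_moves --rows '[[[0, 0, 0.25], [0, 0, 0], 1], [[0, 0, 0.5], [0, 0, 0], 1], [[0, 0, 0.75], [0, 0, 0], 1], [[0, 0, 1], [0, 0, 0], 1]]'

```text
time: 2.55
ee_pos: [0.633, -0.2026, 0.2038]
tcp_rot: [180.0, -0.0, 11.0]
wrist_force: [-0.8, -0.2, 0.4]
opening: 0.0853
grasp_force: 0.0
```

Emit:
apply_moves --rows '[[[0, 0, 0.25], [0, 0, 0], 1], [[0, 0, 0.5], [0, 0, 0], 1], [[0, 0, 0.75], [0, 0, 0], 1], [[0, 0, 0.95], [0, 0, 0], 1], [[0, 0, 1], [0, 0, 0], 1], [[0, 0, 1], [0, 0, 0], 1]]'

```text
time: 3.15
ee_pos: [0.6334, -0.2018, 0.104]
tcp_rot: [-180.0, 0.0, 11.0]
wrist_force: [-0.7, -0.9, 0.8]
opening: 0.0854
grasp_force: 0.0
```

Emit:
apply_moves --rows '[[[0, 0, 0.1], [0, 0, 0], 1], [[0, 0, 0.17], [0, 0, 0], 1], [[0, 0, 0.23], [0, 0, 0], 1], [[0, 0, 0.27], [0, 0, 0], 1], [[0, 0, 0.3], [0, 0, 0], 1], [[0, 0, 0.3], [0, 0, 0], 1], [[0, 0, 0.3], [0, 0, 0], 1]]'

```text
time: 3.85
ee_pos: [0.6346, -0.2005, 0.074]
tcp_rot: [180.0, -0.0, 11.1]
wrist_force: [-0.2, -0.4, 0.1]
opening: 0.0855
grasp_force: 0.0
```

Emit:
apply_moves --rows '[[[0, 0, 0.02], [0, 0, 0], 1], [[0, 0, 0.03], [0, 0, 0], 1], [[0, 0, 0.03], [0, 0, 0], 1]]'

```text
time: 4.15
ee_pos: [0.6345, -0.2005, 0.0708]
tcp_rot: [-180.0, 0.0, 11.1]
wrist_force: [-0.1, -0.3, 0.2]
opening: 0.0853
grasp_force: 0.0
```

Run:
```python
from h import *
o=sensors.get_obs(); C=imaging.get_calibration("wrist"); p,d=imaging.camera("wrist")
K,T=C['intrinsics'],C['world_from_camera']; print(o['ee_pos'],o['wrist_force'])
cv2.imwrite("pics/wrist2.png",p[:,:,::-1])
P=cloud(d,K,T); m=(d>0)&(d<.2); m[:200]=0
Q=(P[m]-o['ee_pos']);a=np.radians(11.1);xb=Q[:,0]*np.cos(a)+Q[:,1]*np.sin(a); yb=-Q[:,0]*np.sin(a)+Q[:,1]*np.cos(a)
k=(abs(xb)<.03)&(abs(yb)<.07)&(Q[:,2]<-.03)
print(np.percentile(Q[k,2],[0,1,5]),xb[k].min(),xb[k].max(),yb[k].min(),yb[k].max())
```

```text
[ 0.63448106 -0.20053063  0.07075751] [-0.12938026 -0.27180307  0.23349181]
[-0.07216343 -0.07118623 -0.07078569] -0.029991375588324033 0.026366225604167463 -0.06998222894657952 0.0699992519880592
```

View pics/wrist2.png

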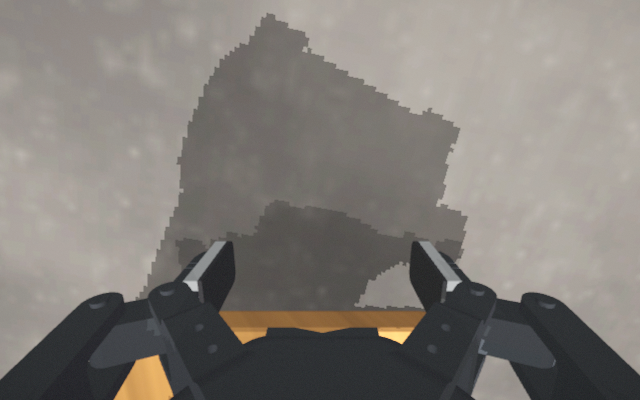

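No contact yet, and the tips straddle clear worktop behind the face (edge at row 312). I'll lower the last 5 mm and then close in on the face.

Emit:
apply_moves --rows '[[[0, 0, 0.02], [0, 0, 0], 1], [[0, 0, 0.04], [0, 0, 0], 1], [[0, 0, 0.05], [0, 0, 0], 1], [[0, 0, 0.05], [0, 0, 0], 1]]'

```text
time: 4.6
ee_pos: [0.6344, -0.2005, 0.0656]
tcp_rot: [-180.0, 0.0, 11.1]
wrist_force: [-0.6, -1.5, 1.2]
opening: 0.0855
grasp_force: 0.0
```

Emit:
apply_moves --rows '[[[-0.03, 0, 0], [0, 0, 0], 1], [[-0.07, 0, 0], [0, 0, 0], 1], [[-0.11, 0, 0], [0, 0, 0], 1], [[-0.14, 0, 0], [0, 0, 0], 1], [[-0.16, 0, 0], [0, 0, 0], 1], [[-0.18, 0, 0], [0, 0, 0], 1], [[-0.2, 0, 0], [0, 0, 0], 1], [[-0.22, 0, 0], [0, 0, 0], 1]]'

```text
time: 5.4
ee_pos: [0.6128, -0.2048, 0.0659]
tcp_rot: [180.0, -0.0, 11.1]
wrist_force: [0.2, 0.1, 0.7]
opening: 0.0853
grasp_force: 0.0
```

Emit:
apply_moves --rows '[[[-0.01, 0, 0], [0, 0, 0], 1], [[-0.03, 0, 0], [0, 0, 0], 1], [[-0.05, 0, 0], [0, 0, 0], 1], [[-0.07, 0, 0], [0, 0, 0], 1]]'

```text
time: 5.8
ee_pos: [0.6068, -0.206, 0.0659]
tcp_rot: [180.0, -0.1, 11.1]
wrist_force: [5.9, 1.4, -3.7]
opening: 0.0855
grasp_force: 3.2
```

Contact came where predicted, at about 6 N. Next I'll push along a gentle arc so the board squares up on the way.

Emit:
apply_moves --rows '[[[-0.01, 0, 0.005], [0, 0, 0.002], 1], [[-0.03, 0, 0.01], [0, 0, 0.007], 1], [[-0.06, 0, 0.01], [0, 0, 0.014], 1], [[-0.09, -0.001, 0.01], [0, 0, 0.021], 1], [[-0.12, -0.001, 0.01], [0, 0, 0.029], 1], [[-0.15, -0.001, 0.01], [0, 0, 0.036], 1], [[-0.18, -0.002, 0.01], [0, 0, 0.043], 1], [[-0.21, -0.003, 0.01], [0, 0, 0.05], 1], [[-0.24, -0.004, 0.01], [0, 0, 0.057], 1], [[-0.27, -0.005, 0.01], [0, 0, 0.064], 1], [[-0.3, -0.006, 0.01], [0, 0, 0.072], 1], [[-0.33, -0.007, 0.01], [0, 0, 0.079], 1], [[-0.36, -0.008, 0.01], [0, 0, 0.086], 1], [[-0.39, -0.01, 0.01], [0, 0, 0.093], 1], [[-0.42, -0.011, 0.01], [0, 0, 0.1], 1], [[-0.45, -0.013, 0.01], [0, 0, 0.107], 1], [[-0.47, -0.014, 0.01], [0, 0, 0.112], 1], [[-0.48, -0.014, 0.01], [0, 0, 0.115], 1]]'

```text
time: 7.6
ee_pos: [0.5603, -0.2141, 0.0659]
tcp_rot: [179.9, -0.2, 7.7]
wrist_force: [8.1, -0.1, -0.4]
opening: 0.0853
grasp_force: 4.2
```

Run:
```python
from h import *
np.set_printoptions(precision=4,suppress=True)
p,d=imaging.camera("top"); C=imaging.get_calibration("top"); cv2.imwrite("pics/top1.png",p[:,:,::-1])
print(boards(p,d,C['intrinsics'],C['world_from_camera'],[[.445,-.208,.13],[.34,-.47,0]]))
```

```text
[(array([ 0.4471, -0.2086,  0.1398]), np.float64(0.375), np.float64(0.010624143449948067)), (array([ 0.34  , -0.4701,  0.0026]), np.float64(0.5966620305980529), np.float64(0.001951170711500333))]
```

View pics/top1.png

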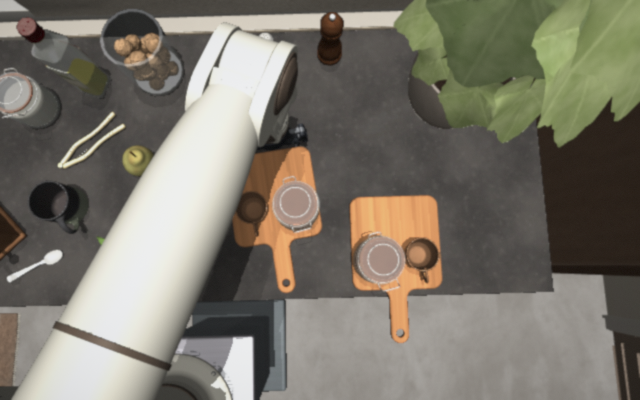

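The board (handle tip at pixel (286,288)) has slid and turned with the jar and cup still upright. I'll push the same amount again.

Emit:
apply_moves --rows '[[[-0.01, 0, 0], [0, 0, 0.002], 1], [[-0.03, 0, 0], [0, 0, 0.007], 1], [[-0.06, 0, 0], [0, 0, 0.014], 1], [[-0.09, -0.001, 0], [0, 0, 0.021], 1], [[-0.12, -0.001, 0], [0, 0, 0.029], 1], [[-0.15, -0.001, 0], [0, 0, 0.036], 1], [[-0.18, -0.002, 0], [0, 0, 0.043], 1], [[-0.21, -0.003, 0], [0, 0, 0.05], 1], [[-0.24, -0.004, 0], [0, 0, 0.057], 1], [[-0.27, -0.005, 0], [0, 0, 0.064], 1], [[-0.3, -0.006, 0], [0, 0, 0.072], 1], [[-0.33, -0.007, 0], [0, 0, 0.079], 1], [[-0.36, -0.008, 0], [0, 0, 0.086], 1], [[-0.39, -0.01, 0], [0, 0, 0.093], 1], [[-0.42, -0.011, 0], [0, 0, 0.1], 1], [[-0.45, -0.013, 0], [0, 0, 0.107], 1], [[-0.47, -0.014, 0], [0, 0, 0.112], 1], [[-0.48, -0.014, 0], [0, 0, 0.115], 1]]'

```text
time: 9.45
ee_pos: [0.5125, -0.2193, 0.0659]
tcp_rot: [179.9, -0.3, 4.2]
wrist_force: [9.3, -0.1, -0.5]
opening: 0.0853
grasp_force: 4.2
```

Emit:
apply_moves --rows '[[[-0.01, 0, 0], [0, 0, 0.002], 1], [[-0.03, 0, 0], [0, 0, 0.007], 1], [[-0.06, 0, 0], [0, 0, 0.014], 1], [[-0.09, -0.001, 0], [0, 0, 0.021], 1], [[-0.12, -0.001, 0], [0, 0, 0.029], 1], [[-0.15, -0.001, 0], [0, 0, 0.036], 1], [[-0.18, -0.002, 0], [0, 0, 0.043], 1], [[-0.21, -0.003, 0], [0, 0, 0.05], 1], [[-0.24, -0.004, 0], [0, 0, 0.057], 1], [[-0.27, -0.005, 0], [0, 0, 0.064], 1], [[-0.3, -0.006, 0], [0, 0, 0.072], 1], [[-0.33, -0.007, 0], [0, 0, 0.079], 1], [[-0.36, -0.008, 0], [0, 0, 0.086], 1], [[-0.39, -0.01, 0], [0, 0, 0.093], 1], [[-0.42, -0.011, 0], [0, 0, 0.1], 1], [[-0.45, -0.013, 0], [0, 0, 0.107], 1], [[-0.47, -0.014, 0], [0, 0, 0.112], 1], [[-0.48, -0.014, 0], [0, 0, 0.115], 1]]'

```text
time: 11.25
ee_pos: [0.4645, -0.2215, 0.0659]
tcp_rot: [179.9, -0.3, 0.8]
wrist_force: [9.2, -0.9, -0.2]
opening: 0.0851
grasp_force: 4.1
```

Run:
```python
from h import *
np.set_printoptions(precision=4,suppress=True)
p,d=imaging.camera("top"); C=imaging.get_calibration("top"); cv2.imwrite("pics/top2.png",p[:,:,::-1])
print(sensors.get_obs()['ee_pos'],boards(p,d,C['intrinsics'],C['world_from_camera'],[[.35,-.205,.02],[.34,-.47,0]]))
```

```text
[ 0.4644 -0.2215  0.0658] [(array([ 0.3555, -0.2023,  0.0227]), np.float64(0.3502454991816694), np.float64(0.017999366004982614)), (array([ 0.3401, -0.4702,  0.0023]), np.float64(0.6016597510373444), np.float64(0.001955752410582552))]
```

View pics/top2.png

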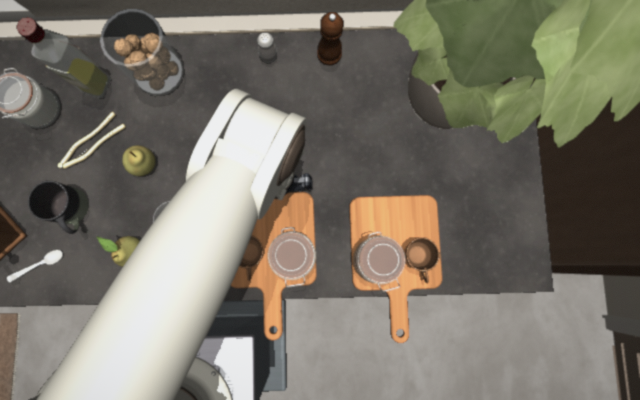

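Left handle tip is at pixel (273,337), about 13–15 mm short. I'll push 10 mm and square it, then back off for an unobstructed look.

Emit:
apply_moves --rows '[[[-0.01, 0, 0], [0, 0, 0.004], 1], [[-0.03, 0, 0], [0, 0, 0.01], 1], [[-0.05, -0.001, 0], [0, 0, 0.016], 1], [[-0.07, -0.001, 0], [0, 0, 0.022], 1], [[-0.09, -0.001, 0], [0, 0, 0.027], 1], [[-0.1, -0.001, 0], [0, 0, 0.03], 1], [[-0.1, -0.001, 0], [0, 0, 0.03], 1]]'

```text
time: 12.0
ee_pos: [0.4544, -0.2216, 0.0659]
tcp_rot: [179.9, -0.2, -0.1]
wrist_force: [7.8, -1.5, 0.2]
opening: 0.0858
grasp_force: 3.5
```

Emit:
apply_moves --rows '[[[0.05, 0, 0], [0, 0, 0], 1], [[0.2, 0, 0], [0, 0, 0], 1], [[0.45, 0, 0], [0, 0, 0], 1], [[0.8, 0, 0], [0, 0, 0], 1], [[1, 0, 0], [0, 0, 0], 1], [[1, 0, 0], [0, 0, 0], 1]]'

```text
time: 12.6
ee_pos: [0.5548, -0.2212, 0.0644]
tcp_rot: [-180.0, -0.0, -0.1]
wrist_force: [-0.2, 1.2, -1.7]
opening: 0.0855
grasp_force: 0.0
```

Emit:
apply_moves --rows '[[[0, -0.1, -0.3], [0, 0, 0], 1], [[0, -0.4, -0.6], [0, 0, 0], 1], [[0, -0.7, -0.9], [0, 0, 0], 1], [[0, -1, -1], [0, 0, 0], 1], [[0, -1, -1], [0, 0, 0], 1]]'

```text
time: 13.1
ee_pos: [0.5533, -0.119, 0.1672]
tcp_rot: [180.0, -0.1, 0.0]
wrist_force: [0.1, -1.4, -0.3]
opening: 0.0857
grasp_force: 0.0
```

Emit:
apply_moves --rows '[[[0, -0.4, -0.3], [0, 0, 0], 1], [[0, -0.8, -0.6], [0, 0, 0], 1], [[0, -1, -0.8], [0, 0, 0], 1], [[0, -1, -0.8], [0, 0, 0], 1]]'

```text
time: 13.5
ee_pos: [0.5537, -0.0198, 0.2475]
tcp_rot: [-180.0, -0.2, -0.0]
wrist_force: [0.2, -1.0, 0.1]
opening: 0.0852
grasp_force: 0.0
```

Run:
```python
from h import *
np.set_printoptions(precision=4,suppress=True)
p,d=imaging.camera("top"); C=imaging.get_calibration("top"); cv2.imwrite("pics/top3.png",p[:,:,::-1]); np.savez("top3.npz",p=p,d=d,**C)
print(boards(p,d,C['intrinsics'],C['world_from_camera'],[[.345,-.205,.0],[.34,-.47,0]]))
p,d=imaging.camera("scene"); C=imaging.get_calibration("scene"); np.savez("scene3.npz",p=p,d=d,**C)
print(boards(p,d,C['intrinsics'],C['world_from_camera'],[[.345,-.205,.0],[.34,-.47,0]]))
```

```text
[(array([ 0.3424, -0.2025, -0.0035]), np.float64(0.610726643598616), np.float64(0.0018372839262554182)), (array([ 0.3401, -0.4703,  0.0018]), np.float64(0.601360544217687), np.float64(0.001956611984623619))]
[(array([ 0.341 , -0.2072,  0.0033]), np.float64(0.4079601990049751), np.float64(0.004452497919588941)), (array([ 0.3376, -0.4739,  0.0005]), np.float64(0.5789473684210527), np.float64(0.0021265469443434055))]
```

View pics/top3.png

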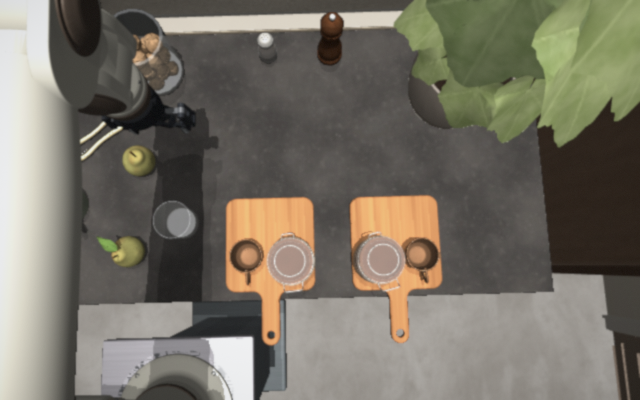

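The left board's far edge (row ~198) is nearly level with the ready one's (row ~196). I'll refine with a sub-pixel fit of both far edges.

```bash
cat > edge.py <<'E'
from h import *
def edge(p,K,T,c0,c1,r0=188,r1=208):
    g=cv2.GaussianBlur(p[...,0].astype(float),(3,3),0); uv=[]
    for u in range(c0,c1):
        col=g[r0:r1,u]; h=(col[:4].mean()+col[-4:].mean())/2; i=np.argmax(col>h)
        uv.append((u,r0+i-1+(h-col[i-1])/(col[i]-col[i-1])))
    W=ray(np.array(uv),K,T,.018); a=np.polyfit(W[:,1],W[:,0],1)
    k=abs(np.polyval(a,W[:,1])-W[:,0])<.001; a=np.polyfit(W[k,1],W[k,0],1)
    return np.polyval(a,W[:,1].mean()),-np.degrees(a[0]),W[:,1].mean(),k.mean(),(np.polyval(a,W[k,1])-W[k,0]).std()
E
python3 - <<'E'
from edge import *
z=np.load("top3.npz"); K,T=z['intrinsics'],z['world_from_camera']
print(edge(z['p'],K,T,242,300)); print(edge(z['p'],K,T,366,426))
E
```

```text
(np.float64(0.4423500266766534), np.float64(-0.20309782722362496), np.float64(-0.2051994353869826), np.float64(1.0), np.float64(0.00016018755614603073))
(np.float64(0.43897706231004574), np.float64(-0.019157667820417872), np.float64(-0.47746949540711137), np.float64(1.0), np.float64(0.00014068663189616173))
```

3.4 mm and about 0.2° remain. I'll return along the same path and do a short final nudge.

Emit:
apply_moves --rows '[[[0, 0.2, 0.2], [0, 0, -0.006], 1], [[0, 0.6, 0.5], [0, 0, -0.006], 1], [[0, 0.9, 0.7], [0, 0, -0.006], 1], [[0, 1, 0.8], [0, 0, -0.006], 1], [[0, 1, 0.8], [0, 0, -0.006], 1]]'

```text
time: 14.1
ee_pos: [0.5517, -0.1232, 0.1621]
tcp_rot: [-180.0, 0.3, -0.2]
wrist_force: [-0.0, 1.2, 0.2]
opening: 0.0855
grasp_force: 0.0
```

Emit:
apply_moves --rows '[[[0, 0.3, 0.3], [0, 0, 0], 1], [[0, 0.6, 0.55], [0, 0, 0], 1], [[0, 0.85, 0.8], [0, 0, 0], 1], [[0, 1, 0.92], [0, 0, 0], 1], [[0, 1, 0.98], [0, 0, 0], 1], [[0, 1, 0.98], [0, 0, 0], 1]]'

```text
time: 14.7
ee_pos: [0.5533, -0.2208, 0.0669]
tcp_rot: [-180.0, 0.0, 0.0]
wrist_force: [0.1, -0.4, 0.4]
opening: 0.0855
grasp_force: 0.0
```

Emit:
apply_moves --rows '[[[-0.15, 0, 0], [0, 0, 0], 1], [[-0.4, 0, 0], [0, 0, 0], 1], [[-0.65, 0, 0], [0, 0, 0], 1], [[-0.8, 0, 0], [0, 0, 0], 1], [[-0.88, 0, 0], [0, 0, 0], 1], [[-0.93, 0, 0], [0, 0, 0], 1], [[-0.95, 0, 0], [0, 0, 0], 1], [[-0.95, 0, 0], [0, 0, 0], 1]]'

```text
time: 15.5
ee_pos: [0.4587, -0.2214, 0.0672]
tcp_rot: [180.0, -0.0, 0.1]
wrist_force: [0.4, 0.1, -0.2]
opening: 0.085
grasp_force: 0.0
```

Emit:
apply_moves --rows '[[[-0.02, 0, 0], [0, 0, 0], 1], [[-0.035, 0, 0], [0, 0, 0], 1], [[-0.05, 0, 0], [0, 0, 0], 1], [[-0.06, 0, 0], [0, 0, 0], 1], [[-0.07, 0, 0], [0, 0, 0], 1], [[-0.07, 0, 0], [0, 0, 0], 1], [[-0.07, 0, 0], [0, 0, 0], 1]]'

```text
time: 16.2
ee_pos: [0.452, -0.2215, 0.0669]
tcp_rot: [-180.0, -0.1, 0.0]
wrist_force: [5.1, 0.6, -2.8]
opening: 0.0856
grasp_force: 2.5
```

Emit:
apply_moves --rows '[[[-0.005, 0, 0], [0, 0, 0], 1], [[-0.01, 0, 0.002], [0, 0, 0], 1], [[-0.01, 0, 0.002], [0, 0, 0], 1]]'

```text
time: 16.5
ee_pos: [0.4514, -0.2216, 0.0669]
tcp_rot: [180.0, -0.1, 0.0]
wrist_force: [6.8, 0.6, -3.3]
opening: 0.0857
grasp_force: 3.3
```

Emit:
apply_moves --rows '[[[0.05, 0, 0], [0, 0, 0], 1], [[0.2, 0, 0], [0, 0, 0], 1], [[0.45, 0, 0], [0, 0, 0], 1], [[0.8, 0, 0], [0, 0, 0], 1], [[1, 0, 0], [0, 0, 0], 1], [[1, 0, 0], [0, 0, 0], 1]]'

```text
time: 17.1
ee_pos: [0.5523, -0.2212, 0.0662]
tcp_rot: [180.0, -0.0, 0.1]
wrist_force: [0.4, -0.3, 0.2]
opening: 0.0857
grasp_force: 0.0
```

Emit:
apply_moves --rows '[[[0, -0.1, -0.3], [0, 0, 0], 1], [[0, -0.4, -0.6], [0, 0, 0], 1], [[0, -0.7, -0.9], [0, 0, 0], 1], [[0, -1, -1], [0, 0, 0], 1], [[0, -1, -1], [0, 0, 0], 1]]'

```text
time: 17.6
ee_pos: [0.5503, -0.119, 0.169]
tcp_rot: [180.0, -0.1, 0.2]
wrist_force: [0.8, 0.3, 0.3]
opening: 0.0857
grasp_force: 0.0
```

Emit:
apply_moves --rows '[[[0, -0.4, -0.3], [0, 0, 0], 1], [[0, -0.8, -0.6], [0, 0, 0], 1], [[0, -1, -0.8], [0, 0, 0], 1], [[0, -1, -0.8], [0, 0, 0], 1]]'

```text
time: 18.0
ee_pos: [0.5505, -0.0198, 0.2493]
tcp_rot: [-180.0, -0.2, 0.2]
wrist_force: [-0.1, -0.2, -0.1]
opening: 0.0854
grasp_force: 0.0
```

Run:
```python
from edge import *
p,d=imaging.camera("top"); C=imaging.get_calibration("top"); K,T=C['intrinsics'],C['world_from_camera']; cv2.imwrite("pics/top4.png",p[:,:,::-1])
print(edge(p,K,T,242,300)); print(edge(p,K,T,366,426))
print(boards(p,d,K,T,[[.345,-.205,.0],[.34,-.47,0]]), sensors.get_obs()['wrist_force'])
```

```text
(np.float64(0.43917901072908117), np.float64(-0.08421850392993649), np.float64(-0.20515516074256537), np.float64(1.0), np.float64(0.00014369405717625614))
(np.float64(0.43898469690592495), np.float64(-0.020254295858459656), np.float64(-0.4774699082595118), np.float64(1.0), np.float64(0.0001374293212898601))
[(array([ 0.33912647, -0.20262164, -0.00146427]), np.float64(0.6366906474820144), np.float64(0.0015935481782803733)), (array([ 0.34015703, -0.47025564,  0.00180083]), np.float64(0.595945945945946), np.float64(0.0019997402916822893))] [-0.02464432 -0.88632719  0.33453169]
```

View pics/top4.png

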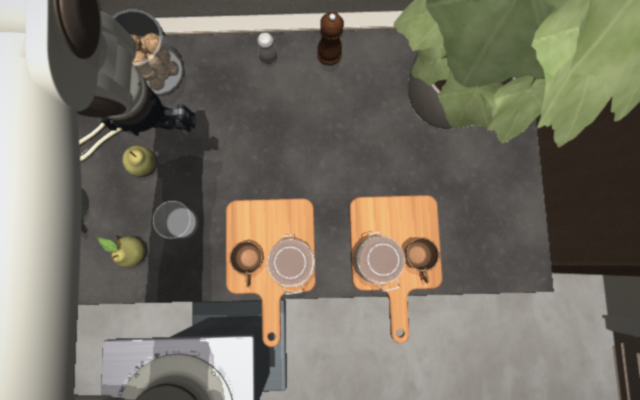

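The far edges now agree within 0.2 mm and 0.1°. The jar and cup are standing, the ready board and tumbler haven't moved, and the arm is clear, so I'm handing in.

```bash
python3 -c "
from workcell import bot; print(bot.job_done())"
```

```text
the job is handed in; nothing more can be done
None
```

The left board now lies level with the ready board (far ends within about 0.2 mm by camera) and square to within about 0.1°; its jar and cup are still standing, the ready board and tumbler are where they were, the arm is clear, and the job was handed in at about 18 s.

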